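# Slide the stop of the drilling jig round its L-slot to pen in the block

## Task

Pen the wooden block into the drilling jig: with the fingertips push the round metal stop disc along the long leg of the L-shaped slot to the corner, then along the short leg, towards the block, right to the end of the slot. Only push the disc, never lift it off the plate, and leave the block, the padlock, the wedge and the screwdriver where they lie.

Things in the scene. Friction and masses are not known exactly. Their poses are not given: they have to be found in the camera images.
- jig: Fixed jig: plywood board 250 x 300 x 15 mm, steel plate 12 mm thick on it, plate top 27 mm above the bench. Origin: centre of its underside; x away from the robot, y left, z up; yaw up to 0.3 rad. L-slot in the plate, 20 mm wide: long leg along y on the robot's side; at its left (+y) end the short leg turns off to +x. Far left: block nest of dark fences 22 mm high.
- slot_start (a point): Centre of the disc when its pin touches the right end of the long leg; on the plate top (jig frame -60, -85, 27 mm).
- slot_corner (a point): Centre of the disc when its pin is in the corner, on the centre lines of both legs; on the plate top (jig frame -60, 55, 27 mm): 140 mm from slot_start.
- slot_end (a point): Centre of the disc when its pin touches the end of the short leg; on the plate top (jig frame 5, 55, 27 mm): 65 mm from slot_corner. The disc then clears the block by about 5 mm.
- stop_disc: Loose dark metal disc, diameter 90 mm (too wide to grip), 24 mm high, 0.33 to 0.57 kg, flat on the plate. Under its centre a pin, diameter 14 mm, hangs 10 mm into the slot (3 mm play each side) and stops at the slot's ends. Origin: centre of the disc's underside, at plate top. Starts in the right half of the long leg; dry friction, stays where left.
- wood_block: Loose wooden block 45 x 120 x 40 mm (jig x, y, z) in the nest on the jig, its near face across the end of the short leg; origin: centre of its underside.
- padlock: Loose padlock, 75 x 45 x 20 mm, lying on the plate at the far right; origin: centre of its underside. Leave alone.
- screwdriver_red: Loose screwdriver with a plump handle, 25 x 200 x 28 mm, on the bench to the right of the jig; origin: centre of its underside. Leave alone.
- wood_wedge: Loose wooden wedge, 42 x 110 x 30 mm, on the bench to the left of the jig; origin: centre of its underside. Leave alone.
Not all that is in view belongs to the job. Leave any orange or purple look-alike of the stop_disc alone.

How it is judged:
By the outcome, as a careful person would: the job done as asked, in the order asked, and still so for the second after the job is handed in, with the robot touching nothing.
It also fails if it takes over 45 s, if anything falls off the work surface, if the arm or the gripper's body presses on something with over 40 N, if the wrist force passes 120 N, or if a joint passes its speed limit or range.

## Robot

A 7-joint arm with a two-finger parallel gripper is mounted at the origin on a cart in front of the work surface, level with it; the furniture and walls round the work are solid. World frame = base frame: x ahead of the robot, y to its left, z up, the work surface at z = 0. Lengths are in m, angles in rad, forces in N, time in s.
With the tool pointing down it reaches from about 0.4 to 0.85 m from the base axis. Payload 10.4 kg.
Tool frame: the origin (TCP) lies between the finger pads; the fingertips stand 25 mm ahead of it and the grasp point (between the pads) lies 6 mm ahead of it; z points along the fingers, y is the line along which they close (so a half turn about z gives the same grasp; the last joint's range is limited). The gripper opens to 87 mm and grips with 3 to 60 N. Pads are 19 mm wide; open, the fingers measure 117 mm over their backs; the gripper's body (75 mm by 190 mm) begins 51 mm behind the grasp point.
Start: joints at [-0.023, 0.332, -0.065, 1.46, 0.022, 1.35, -0.088], TCP at [0.625, 0, 0.248] pointing down, gripper open.
Joint ranges: [-2.6, 2.6], [-0.5, 2.12], [-1.47, 1.34], [0.16, 2.42], [-1.27, 4.41], [0.06, 2.06], [-2.6, 2.6]. Speed limits (rad/s): [2.22, 2.22, 2.79, 2.79, 3.14, 3.14, 3.14].

## Interface

Orientations are given as a 3x3 rotation matrix whose columns are the frame's x, y, z axes.
In Python, from rig import r, eyes, sign_off gives the robot as it stands.
- The arm moves only by the shell command python3 -m jog 'ROWS' [FORCE]. ROWS is 1 to 8 rows, parted by semicolons, with the numbers parted by commas; each row has 7 numbers: dx, dy, dz in units of 5 mm, then a rotation vector rx, ry, rz in units of 0.1 rad, then the finger opening in m; each row shifts and turns the commanded pose from where the row before left it, along the tool's axes as they then stand; what a row does not reach is not made up. A row lasts 1/10 s, in which the tool goes at most 0.05 m and 0.15 rad, less where a joint would pass 70% of its speed; a pose out of reach is approached as far as the arm can. The fingers move at their own pace and stop on an object; FORCE is the grip in N (left out, the last holds). Time passes only in rows, so rows that do not move let the fingers close. It prints the time, the measured TCP pose, the force, the opening and the grip force at its end. Input that does not fit is refused with a message, and nothing moves.
- r.read_state(): the state, without advancing time (a new reading comes with each control period).
- eyes.camera(name): name is "scene" or "side" or "wrist"; returns the picture (400x640x3 uint8, blue, green, red); there is no depth.
- eyes.calibration(name): a dict with "intrinsics" (3x3 intrinsics, pixels), "extrinsics" (4x4, takes a point from world to camera coordinates). Camera axes: x right, y down, z forward; pixel columns grow to the right and rows downward; lengths in m; the calibration is good to about 2 mm. A picture is of the moment at which its call begins: read the wrist's pose just before it. calibration takes no time and is no camera call; for the wrist camera it gives the pose at the moment of the call.
- sign_off(): hands the job in; it is judged then, once.
Trained networks look in the newest picture that a camera, given by its name, has taken for a name from the list of things; names that differ only in an ending like _2 or _b are one class to them, and where a whole thing is asked for, a point or a joint stands for the part that bears it (a point fixed in the world has none). Each returns a list of dicts, best first, with "confidence" (0 to 1); they miss things now and then, are a little off and sometimes report something else, mostly with a low value. They report only what shows in the picture. A call takes as long as a camera call. They do not tell look-alikes from the thing itself.
- eyes.look_for(camera, query): "extent" ([left, top, right, bottom] in pixels, round what is visible of it).
- eyes.place_of(camera, query): "position" ([row, column] in pixels: a listed point, or the origin of a listed thing).
The state is a dict: "time": time; "joint_positions": joint angles; "dq": joint speeds; "joint_efforts": joint torques, N m; "tool_pos": TCP position; "ee_rot": TCP orientation; "force": force on the tool from outside, world axes, zero at the start; "moment": the same for the moment, N m; "grip_width": finger opening in m; "grip_force": force on a finger pad.
Only numpy, scipy, OpenCV 4.12 (cv2) and the standard library are available. Lean on these libraries where they do the work, as an engineer would, in place of code of your own. Each camera call takes 0.05 s, during which the arm holds its last target. There are 200 camera calls.

## Working session

There is one attempt and no reset: what is moved stays moved. The work goes in short steps, Python scripts to look and compute and a shell command to move; the robot and the scene stay as the last step left them, time stands still between calls to the robot, and variables do not carry over. Pictures are saved under pics/ and viewed, at most 10 in all, crops included, and the job is handed in when it is done.

```bash
mkdir -p pics; ls
cat > h.py <<'E'
from rig import r, eyes, sign_off
import numpy as np, cv2
def ray(cam,row,col,z):
    c=eyes.calibration(cam);K=np.array(c["intrinsics"]);T=np.array(c["extrinsics"])
    R=T[:3,:3];t=T[:3,3];o=-R.T@t;d=R.T@np.linalg.inv(K)@[col,row,1]
    return o+d*(z-o[2])/d[2]
def proj(cam,p):
    c=eyes.calibration(cam);K=np.array(c["intrinsics"]);T=np.array(c["extrinsics"])
    q=K@(T[:3,:3]@np.array(p)+T[:3,3]);return q[:2]/q[2]
E
python3 - <<'E'
from h import *
np.set_printoptions(precision=4,suppress=True)
Z=dict(slot_start=.027,slot_corner=.027,slot_end=.027,stop_disc=.027,jig=0,wood_block=.015,padlock=.027)
for cam in ["scene","side","wrist"]:
    cv2.imwrite(f"pics/{cam}0.png",eyes.camera(cam))
    for q,z in Z.items():
        for d in eyes.place_of(cam,q)[:3]:
            print(cam,q,round(d["confidence"],2),np.round(d["position"],1),ray(cam,*d["position"],z))
s=r.read_state();print(s["time"],s["tool_pos"],s["ee_rot"],s["force"])
E
```

```text
pics
scene slot_start 0.57 [229.3 323. ] [ 0.5177 -0.084   0.027 ]
scene slot_corner 0.68 [212.4 288.7] [0.4809 0.0467 0.027 ]
scene slot_end 0.56 [201.4 308.3] [0.5612 0.0683 0.027 ]
scene stop_disc 0.98 [226.9 313.8] [ 0.5025 -0.0595  0.027 ]
scene stop_disc 0.94 [278.3 330.2] [ 0.4184 -0.2737  0.027 ]
scene jig 0.81 [215.9 315.9] [0.5591 0.0221 0.    ]
scene jig 0.71 [229.4 319.6] [ 0.5301 -0.0452  0.    ]
scene wood_block 0.8 [196.7 322.5] [0.6228 0.0852 0.015 ]
scene padlock 0.61 [214.3 351.9] [ 0.6294 -0.0651  0.027 ]
side slot_start 0.94 [198.6 339.6] [ 0.5054 -0.0854  0.027 ]
side slot_corner 0.74 [229.9 334.3] [0.4854 0.0506 0.027 ]
side slot_end 0.85 [230.6 311.1] [0.5427 0.0695 0.027 ]
side stop_disc 0.89 [172.5 378.8] [ 0.4211 -0.2503  0.027 ]
side stop_disc 0.74 [201.9 339.5] [ 0.5019 -0.0702  0.027 ]
side stop_disc 0.74 [153.9 348.7] [ 0.5373 -0.3364  0.027 ]
side jig 0.71 [224.1 316.1] [0.5473 0.0103 0.    ]
side wood_block 0.68 [230.5 283.8] [0.6168 0.0754 0.015 ]
side padlock 0.75 [198.6 293.1] [ 0.6339 -0.0499  0.027 ]
side padlock 0.57 [170.6 316.2] [ 0.6125 -0.2092  0.027 ]
wrist slot_corner 0.67 [136.9 203.2] [0.4832 0.0484 0.027 ]
wrist slot_end 0.9 [120.  252.1] [0.5459 0.0689 0.027 ]
wrist slot_end 0.72 [163.3 267.5] [0.562 0.015 0.027]
wrist stop_disc 0.79 [329.1 200.4] [ 0.4427 -0.2491  0.027 ]
wrist stop_disc 0.65 [220.2 229.2] [ 0.5053 -0.0641  0.027 ]
wrist jig 0.82 [159.1 264.4] [0.5533 0.0156 0.    ]
wrist wood_block 0.91 [110.  310.6] [0.6177 0.0805 0.015 ]
wrist padlock 0.75 [215.1 323.7] [ 0.6351 -0.0565  0.027 ]
wrist padlock 0.29 [217.9 229.9] [ 0.5066 -0.0607  0.027 ]
1.2 [0.625  0.     0.2476] [[ 0.0001  1.      0.0001]
 [ 1.     -0.0001  0.    ]
 [ 0.      0.0001 -1.    ]] [-0.6139 -0.3905 -0.3268]
```

View pics/wrist0.png

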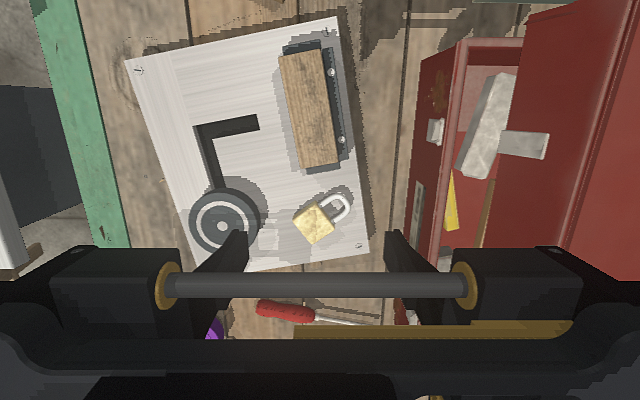

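View pics/side0.png

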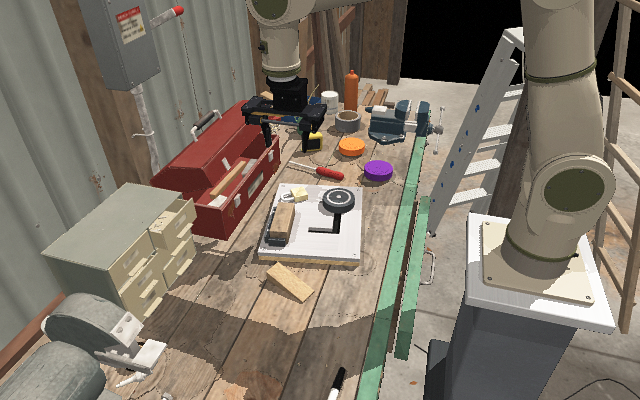

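The wrist picture shows the plate (corners near (125,60), (337,15), (369,253) px), the L-slot (outer corner (194,127), end ~(259,122)), and the disc centred near (223,226). The block and padlock lie on the plate. The side view shows orange and purple discs off to the right, outside the work area.

Run:
```python
from h import *
from scipy.optimize import least_squares
np.set_printoptions(precision=4,suppress=True)
S=np.array
obs=[((-60,55),ray("wrist",136.9,203.2,.027)),((5,55),ray("wrist",120,252.1,.027)),((-60,55),ray("side",229.9,334.3,.027)),((5,55),ray("side",230.6,311.1,.027)),((-60,-85),ray("side",198.6,339.6,.027)),
((-125,150),ray("wrist",60,125,.027)),((125,150),ray("wrist",15,337,.027)),((125,-150),ray("wrist",253,369,.027)),((-70,65),ray("wrist",127,194,.027))]
def f(p):
    c,s=np.cos(p[2]),np.sin(p[2])
    return np.concatenate([S([c*a-s*b,s*a+c*b])/1000+p[:2]-q[:2] for (a,b),q in obs])
o=least_squares(f,[.55,.01,.2],loss="soft_l1",f_scale=.003);p=o.x;print(p);print(f(p).reshape(-1,2)*1000)
c,s=np.cos(p[2]),np.sin(p[2]);R=S([[c,-s],[s,c]])
np.save("jig.npy",p)
for n,a in dict(start=(-60,-85),corner=(-60,55),end=(5,55)).items():print(n,R@S(a)/1000+p[:2])
for q in [ray("wrist",226,223,.051),ray("wrist",220.2,229.2,.027),ray("side",201.9,339.5,.027),ray("scene",226.9,313.8,.027)]:
    print("disc",q[:2],R.T@(q[:2]-p[:2])*1000)
for rc in [(250,400),(60,455)]: print("box",ray("wrist",*rc,0))
```

```text
[0.5515 0.0102 0.1804]
[[-0.579   5.1418]
 [ 0.7007 -3.6751]
 [-2.7431  2.9148]
 [ 3.8792 -4.3164]
 [ 2.3038  1.2409]
 [-1.5695 -0.5625]
 [-0.096  -1.133 ]
 [ 1.0654 -0.4906]
 [-2.2638  1.1283]]
start [ 0.5077 -0.0842]
corner [0.4826 0.0535]
end [0.5466 0.0652]
disc [ 0.5045 -0.0623] [-59.1966 -62.8518]
disc [ 0.5053 -0.0641] [-58.7918 -64.8165]
disc [ 0.5019 -0.0702] [-63.2465 -70.1443]
disc [ 0.5025 -0.0595] [-60.6782 -59.7976]
box [ 0.7532 -0.1243  0.    ]
box [0.7974 0.14   0.    ]
```

Units first: shifts go in units of 5 mm and turns go in units of 0.1 rad. So -0.032 m is -6.4, -0.0273 m is -5.46, -0.09 rad is -0.9.

```bash
python3 -m jog '-6.4,-5.46,0,0,0,0,0.04;-6.4,-5.46,0,0,0,0,0.04;-6.4,-5.46,0,0,0,0,0.04;-6.4,-5.46,0,0,0,0,0.04;0,0,6,0,0,-0.9,0.04;0,0,6,0,0,-0.9,0.04;0,0,0,0,0,0,0.04;0,0,0,0,0,0,0.04'
cat >> h.py <<'E'
def where():
    s=r.read_state();p=np.load("jig.npy");c,n=np.cos(p[2]),np.sin(p[2]);R=np.array([[c,-n],[n,c]])
    t=np.array(s["tool_pos"]);j=R.T@(t[:2]-p[:2])*1000;E=np.array(s["ee_rot"])
    print("t",s["time"],"jig",j.round(1),"z",(t[2]*1000).round(1),"toolx in jig",(R.T@E[:2,0]).round(3),"F jig",(R.T@np.array(s["force"])[:2]).round(1),np.round(s["force"][2],1),"w",s["grip_width"])
E
python3 -c "
from h import *
where()"
```

```text
time: 2.0
tool_pos: [0.5159, -0.1278, 0.1881]
ee_rot: [[-0.177, 0.984, -0.0], [0.984, 0.177, 0.0], [0.0, -0.0, -1.0]]
force: [-0.4, -0.5, -0.0]
grip_width: 0.0413
grip_force: 0.0
t 2.0 jig [ -59.8 -129.4] z 188.1 toolx in jig [0.003 1.   ] F jig [-0.5 -0.4] -0.0 w 0.04127392151040279
```

Converted, 0.04 m is 8, 0.03 m is 6.

```bash
python3 -m jog '0,0,8,0,0,0,0.04;0,0,8,0,0,0,0.04;0,0,6,0,0,0,0.04;0,0,3.6,0,0,0,0.04;0,0,0,0,0,0,0.04;0,0,0,0,0,0,0.04'
python3 -c "
from h import *
where();cv2.imwrite('pics/w1.png',eyes.camera('wrist'))"
```

```text
time: 2.6
tool_pos: [0.5171, -0.128, 0.0613]
ee_rot: [[-0.178, 0.984, 0.002], [0.984, 0.178, -0.0], [-0.001, 0.002, -1.0]]
force: [0.6, 0.2, 0.6]
grip_width: 0.04
grip_force: 0.0
t 2.6 jig [ -58.6 -129.8] z 61.3 toolx in jig [0.001 1.   ] F jig [0.6 0.1] 0.6 w 0.040015443318655634
```

View pics/w1.png

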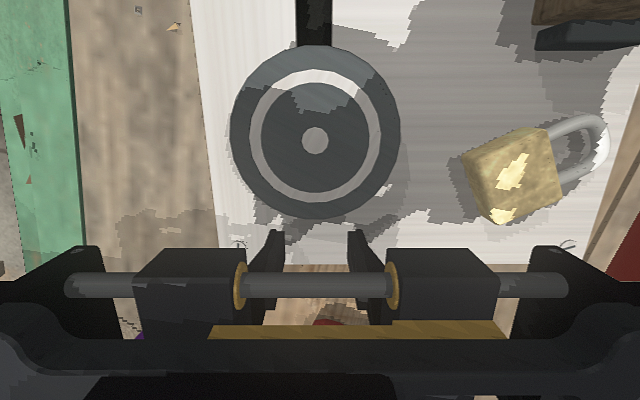

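The disc is centred at px (315,140), and the fingers straddle the same column just behind it. I'll push.

```bash
python3 -m jog '2,0,0,0,0,0,0.04;2,0,0,0,0,0,0.04;2,0,0,0,0,0,0.04;2,0,0,0,0,0,0.04;2,0,0,0,0,0,0.04;2,0,0,0,0,0,0.04;2,0,0,0,0,0,0.04;2,0,0,0,0,0,0.04'
python3 -c "
from h import *
where()"
```

```text
time: 3.45
tool_pos: [0.5014, -0.0485, 0.0596]
ee_rot: [[-0.179, 0.984, 0.0], [0.984, 0.179, -0.0], [-0.0, 0.0, -1.0]]
force: [0.3, -3.3, 3.4]
grip_width: 0.0403
grip_force: 1.7
t 3.45 jig [-59.9 -48.7] z 59.6 toolx in jig [0. 1.] F jig [-0.3 -3.3] 3.4 w 0.04030388451205137
```

```bash
python3 -m jog '1.4,0,0,0,0,0,0.04;1.4,0,0,0,0,0,0.04;1.4,0,0,0,0,0,0.04;1.4,0,0,0,0,0,0.04;1.4,0,0,0,0,0,0.04;1.4,0,0,0,0,0,0.04;0.8,0,0,0,0,0,0.04;0.6,0,0,0,0,0,0.04'
python3 -c "
from h import *
where();cv2.imwrite('pics/w2.png',eyes.camera('wrist'));cv2.imwrite('pics/s2.png',eyes.camera('side'))
p=np.load('jig.npy');c,n=np.cos(p[2]),np.sin(p[2]);R=np.array([[c,-n],[n,c]])
for k in ['wrist','side']:
  for d in eyes.place_of(k,'stop_disc')[:3]: print(k,d['confidence'],R.T@(ray(k,*d['position'],.027)[:2]-p[:2])*1000)"
```

```text
time: 4.25
tool_pos: [0.4926, -0.0006, 0.0595]
ee_rot: [[-0.179, 0.984, -0.0], [0.984, 0.179, 0.0], [0.0, -0.0, -1.0]]
force: [0.6, -3.6, 1.4]
grip_width: 0.04
grip_force: 1.5
t 4.25 jig [-59.9  -0.1] z 59.5 toolx in jig [0. 1.] F jig [-0.1 -3.6] 1.4 w 0.04002337795211161
wrist 0.57 [-60.37484125  49.04054249]
side 0.67 [-164.55293885 -242.93572448]
side 0.59 [-62.97135878  39.93603421]
side 0.49 [ -81.61295638 -357.46879814]
```

View pics/w2.png

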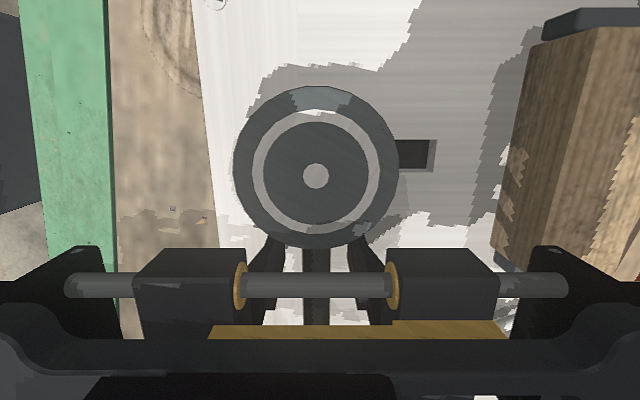

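The disc (px (316,176)) is just short of the corner, and the short-leg slot shows at px (417,155). I'll creep up to the end wall.

Converted, 0.002 m is 0.4, 0.001 m is 0.2.

```bash
python3 -m jog '0.4,0,0,0,0,0,0.04;0.4,0,0,0,0,0,0.04;0.2,0,0,0,0,0,0.04;0,0,0,0,0,0,0.04'
python3 -m jog '0.3,0,0,0,0,0,0.04;0,0,0,0,0,0,0.04' | grep -E "pos|^force"
python3 -m jog '0.3,0,0,0,0,0,0.04;0,0,0,0,0,0,0.04' | grep -E "pos|^force"
python3 -c "
from h import *
where()"
```

```text
time: 4.85
tool_pos: [0.4917, 0.004, 0.0594]
ee_rot: [[-0.179, 0.984, -0.0], [0.984, 0.179, 0.0], [0.0, -0.0, -1.0]]
force: [0.6, -0.2, -0.3]
grip_width: 0.0403
grip_force: 0.3
tool_pos: [0.4915, 0.0055, 0.0596]
force: [-0.7, -0.4, -0.1]
tool_pos: [0.4913, 0.007, 0.0596]
force: [0.4, 0.1, -1.1]
t 5.25 jig [-59.8   7.7] z 59.6 toolx in jig [0. 1.] F jig [0.4 0. ] -1.1 w 0.040036539528409035
```

```bash
for i in 1; do :; done
python3 -m jog '0.3,0,0,0,0,0,0.04;0,0,0,0,0,0,0.04' | grep -E "pos|^force"
python3 -m jog '0.2,0,0,0,0,0,0.04;0,0,0,0,0,0,0.04' | grep -E "pos|^force"
python3 -c "
from h import *
where();cv2.imwrite('pics/w3.png',eyes.camera('wrist')[40:260,150:500])
p=np.load('jig.npy');c,n=np.cos(p[2]),np.sin(p[2]);R=np.array([[c,-n],[n,c]])
for d in eyes.place_of('wrist','stop_disc')[:3]: print(d['confidence'],R.T@(ray('wrist',*d['position'],.027)[:2]-p[:2])*1000)"
```

```text
tool_pos: [0.491, 0.0083, 0.0596]
force: [1.1, -1.3, -0.5]
tool_pos: [0.491, 0.0085, 0.0596]
force: [0.8, -4.6, -0.6]
t 5.65 jig [-59.9   9.2] z 59.6 toolx in jig [0.001 1.   ] F jig [-0.1 -4.7] -0.6 w 0.04020211583164441
```

View pics/w3.png

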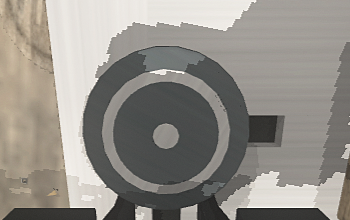

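The force rose to 4.7 N and the tool stopped advancing, so the pin is against the corner wall. I'll back off, rise, turn a quarter turn and go behind the disc.

Converted, -0.02 m is -4, -0.04 m is -8, 0.14 rad is 1.4.

```bash
python3 -m jog '-2,0,0,0,0,0,0.04;-2,0,0,0,0,0,0.04;0,0,-6,0,0,0,0.04;0,0,-8,0,0,0,0.04;0,0,-4,0,0,1.4,0.04;0,0,0,0,0,1.4,0.04;0,0,0,0,0,1.4,0.04;0,0,0,0,0,1.4,0.04' >/dev/null
python3 -m jog '0,0,0,0,0,1.4,0.04;0,0,0,0,0,1.4,0.04;0,0,0,0,0,1.4,0.04;0,0,0,0,0,1.4,0.04;0,0,0,0,0,1.4,0.04;0,0,0,0,0,1.4,0.04;0,0,0,0,0,1.4,0.04;0,0,0,0,0,0.3,0.04' >/dev/null
python3 -m jog '-4.4,-4.4,0,0,0,0,0.04;-4.4,-4.4,0,0,0,0,0.04;-4.2,-4.4,0,0,0,0,0.04;0,0,0,0,0,0,0.04;0,0,0,0,0,0,0.04'
python3 -c "
from h import *
where();print(r.read_state()['joint_positions'])"
```

```text
time: 7.85
tool_pos: [0.4188, 0.0428, 0.1499]
ee_rot: [[0.983, 0.183, 0.001], [0.183, -0.983, 0.0], [0.001, 0.0, -1.0]]
force: [-0.4, -0.2, 0.9]
grip_width: 0.0398
grip_force: 0.0
t 7.85 jig [-124.7   55.9] z 149.9 toolx in jig [1.    0.003] F jig [-0.4 -0.1] 0.9 w 0.039754365933687
[-1.60886680e-01 -3.01627637e-02 -4.87429551e-02  2.08916481e+00
 -1.61929877e-03  1.08147486e+00 -1.59595283e+00]
```

```bash
python3 -m jog '0,0,6,0,0,0,0.04;0,0,6,0,0,0,0.04;0,0,4,0,0,0,0.04;0,0,2,0,0,0,0.04;0,0,0,0,0,0,0.04;0,0,0,0,0,0,0.04'
python3 -c "
from h import *
where();cv2.imwrite('pics/w4.png',eyes.camera('wrist'))"
```

```text
time: 8.45
tool_pos: [0.4194, 0.0426, 0.0602]
ee_rot: [[0.984, 0.18, 0.001], [0.18, -0.984, 0.0], [0.001, -0.0, -1.0]]
force: [-0.0, -0.3, 0.7]
grip_width: 0.0396
grip_force: 0.0
t 8.45 jig [-124.1   55.6] z 60.2 toolx in jig [1. 0.] F jig [-0.1 -0.3] 0.7 w 0.0395618669807689
```

View pics/w4.png

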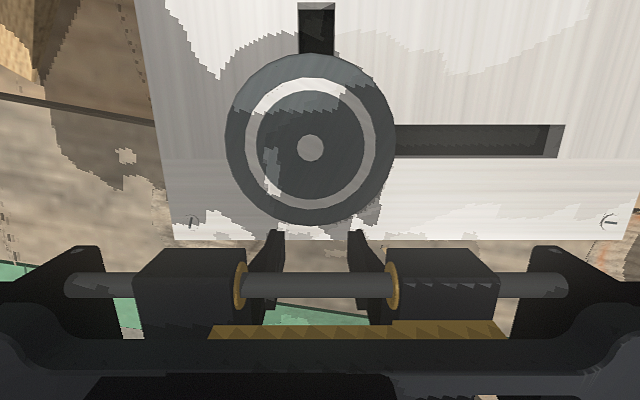

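The disc (px (310,148)) sits slightly left, against the corner wall. The fingers are centred at col ~317 on the short-leg slot (col ~316). I'll push along the short leg.

Converted, 0.008 m is 1.6, 0.007 m is 1.4.

```bash
python3 -m jog '1.6,0,0,0,0,0,0.04;1.6,0,0,0,0,0,0.04;1.4,0,0,0,0,0,0.04;1.4,0,0,0,0,0,0.04;1.4,0,0,0,0,0,0.04' | grep -E "pos|^force"
python3 -m jog '1.4,0,0,0,0,0,0.04;1.4,0,0,0,0,0,0.04;1.2,0,0,0,0,0,0.04;0.8,0,0,0,0,0,0.04;0.6,0,0,0,0,0,0.04;0,0,0,0,0,0,0.04'
python3 -c "
from h import *
where()"
```

```text
tool_pos: [0.4555, 0.0495, 0.0595]
force: [-2.8, -0.1, 2.9]
time: 9.6
tool_pos: [0.482, 0.0544, 0.0595]
ee_rot: [[0.984, 0.18, 0.001], [0.18, -0.984, 0.0], [0.001, 0.0, -1.0]]
force: [-0.1, -0.5, -1.1]
grip_width: 0.0401
grip_force: 0.1
t 9.6 jig [-60.4  56. ] z 59.5 toolx in jig [1. 0.] F jig [-0.2 -0.4] -1.1 w 0.04014976459410471
```

Commanded to about -60; ~15 mm remain. I'll creep to the end.

Converted, 0.003 m is 0.6, 0.002 m is 0.4.

```bash
python3 -m jog '0.6,0,0,0,0,0,0.04;0.6,0,0,0,0,0,0.04;0.6,0,0,0,0,0,0.04;0.4,0,0,0,0,0,0.04;0.2,0,0,0,0,0,0.04;0,0,0,0,0,0,0.04' | grep -E "pos|^force"
python3 -m jog '0.2,0,0,0,0,0,0.04;0.2,0,0,0,0,0,0.04;0,0,0,0,0,0,0.04' | grep -E "pos|^force"
python3 -c "
from h import *
where();cv2.imwrite('pics/w5.png',eyes.camera('wrist'))"
```

```text
tool_pos: [0.4936, 0.0565, 0.0595]
force: [0.0, -0.9, 1.1]
tool_pos: [0.4955, 0.0569, 0.0596]
force: [-0.8, 0.2, -0.7]
t 10.5 jig [-46.7  56. ] z 59.6 toolx in jig [1. 0.] F jig [-0.7  0.4] -0.7 w 0.04015868123758696
```

View pics/w5.png

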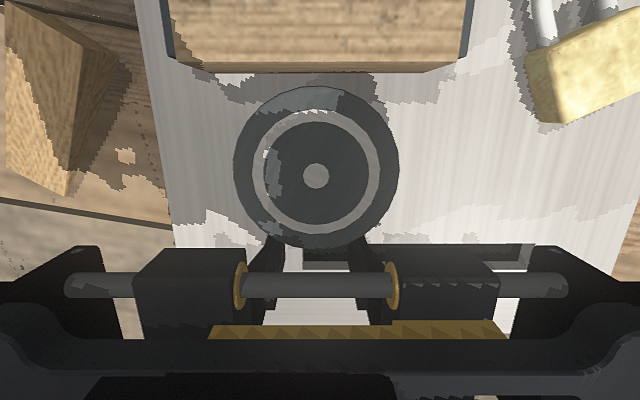

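The disc (px (316,176)) is moving towards the block and a small gap to it remains. I'll continue in 1 mm steps until the force builds.

Converted, 0.001 m is 0.2.

```bash
python3 -m jog '0.2,0,0,0,0,0,0.04;0,0,0,0,0,0,0.04' | grep -E "pos|^force"
python3 -m jog '0.2,0,0,0,0,0,0.04;0,0,0,0,0,0,0.04' | grep -E "pos|^force"
python3 -m jog '0.2,0,0,0,0,0,0.04;0,0,0,0,0,0,0.04' | grep -E "pos|^force"
python3 -c "
from h import *
where()"
```

```text
tool_pos: [0.4964, 0.057, 0.0596]
force: [-1.2, -0.1, 0.4]
tool_pos: [0.4974, 0.0572, 0.0595]
force: [-0.6, 0.6, -0.5]
tool_pos: [0.4982, 0.0574, 0.0595]
force: [-4.0, -1.2, 1.3]
t 11.15 jig [-44.  56.] z 59.5 toolx in jig [1. 0.] F jig [-4.2 -0.4] 1.3 w 0.03988517238748623
```

```bash
python3 -m jog '0.2,0,0,0,0,0,0.04;0,0,0,0,0,0,0.04' | grep -E "pos|^force"
python3 -m jog '0.2,0,0,0,0,0,0.04;0,0,0,0,0,0,0.04' | grep -E "pos|^force"
python3 -c "
from h import *
where()"
```

```text
tool_pos: [0.4984, 0.0574, 0.0593]
force: [-7.8, -1.7, 4.0]
tool_pos: [0.4986, 0.0574, 0.0592]
force: [-10.7, -1.1, 7.4]
t 11.55 jig [-43.6  56. ] z 59.2 toolx in jig [1. 0.] F jig [-10.7   0.9] 7.4 w 0.040154787774105256
```

The end stop is confirmed: force rises while the tool stays put. I'll withdraw straight back, rise and check.

```bash
python3 -m jog '-1,0,0,0,0,0,0.04;-2,0,0,0,0,0,0.04;-2,0,0,0,0,0,0.04;0,0,-6,0,0,0,0.04;0,0,-8,0,0,0,0.04;0,0,-8,0,0,0,0.04;0,0,0,0,0,0,0.04;0,0,0,0,0,0,0.04' | grep -E "pos|^force"
python3 -c "
from h import *
where();cv2.imwrite('pics/w6.png',eyes.camera('wrist'))
p=np.load('jig.npy');c,n=np.cos(p[2]),np.sin(p[2]);R=np.array([[c,-n],[n,c]])
for q,z in dict(stop_disc=.027,wood_block=.015,padlock=.027).items():
 for d in eyes.place_of('wrist',q)[:2]: x=ray('wrist',*d['position'],z);print(q,d['confidence'],x,R.T@(x[:2]-p[:2])*1000)"
```

```text
tool_pos: [0.4758, 0.0533, 0.1703]
force: [-0.6, -0.2, -0.3]
t 12.35 jig [-66.8  56. ] z 170.3 toolx in jig [1. 0.] F jig [-0.6 -0.1] -0.3 w 0.04017697402301976
stop_disc 0.93 [0.54515685 0.06549415 0.027     ] [ 3.67583564 55.55867699]
wood_block 0.66 [0.54385526 0.06556407 0.015     ] [ 2.4079016  55.86096354]
wood_block 0.64 [0.61782983 0.07970843 0.015     ] [77.71981927 56.50519055]
padlock 0.73 [ 0.63026157 -0.052799    0.027     ] [ 66.17870473 -76.08277224]
```

View pics/w6.png

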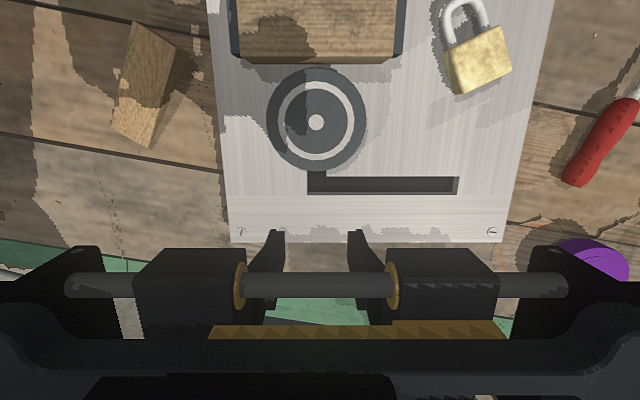

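The disc (px (316,121)) rests at the end of the short leg, jig (4, 56) mm by measurement. It lies right in front of the block, and the block and padlock have not moved.

```bash
python3 -c "
from rig import sign_off
print(sign_off())"
```

```text
the job is handed in; nothing more can be done
None
```

The stop disc is at the end of the short leg, pushed there via the corner. The last picture shows the block and padlock where they were, I saw no sign of the wedge or screwdriver moving, and the job was handed in at about 12.5 s.

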